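Clip the side cup onto the bin rim

ROBOT

A 6-joint arm with a two-finger parallel gripper is mounted at the origin on a cart in front of the work surface, level with it; the furniture and walls round the work are solid. World frame = base frame: x ahead of the robot, y to its left, z up, the work surface at z = 0. Lengths are in m, angles in rad, forces in N, time in s.
With the tool pointing down it reaches from about 0.25 to 0.725 m from the base axis. Payload 4 kg.
Tool frame: the origin (TCP) lies at the very end of the fingers, on their centre line; the grasp point (between the pads) lies manip.grasp_offset behind it (manip.grasp_offset is the distance from the TCP to the grasp point, in m); z points along the fingers, y is the line along which they close (so a half turn about z gives the same grasp; the last joint's range is limited). The gripper opens to 85 mm and grips with 20 to 120 N. Pads are 22 mm wide; open, the fingers measure 114 mm over their backs; the gripper's body (76 mm by 85 mm) begins 54 mm behind the grasp point. The pads swing forward as they close: fully open they stand 13 mm farther back than shut.
Start: joints at [1.133, 0.241, 0.005, 1.335, 0, 1.571], TCP at [0.212, 0.453, 0.231] pointing down, gripper open.
Joint ranges: [-2.72, 2.72], [-1.05, 1.87], [-1.09, 1.28], [-1.99, 2.15], [-1.42, 1.44], [-3.14, 3.14]. Speed limits (rad/s): [2.79, 2.79, 3.14, 3.14, 3.14, 3.14].

INTERFACE

Orientations are given as a 3x3 rotation matrix whose columns are the frame's x, y, z axes.
In Python, from rig import manip gives the robot as it stands.
- The arm moves only by the shell command python3 -m handwheel 'ROWS' [OPENING] [FORCE]. ROWS is JSON, a list that holds one entry, the list of rows, each a list of 6 numbers: the shift along the tool's x, y, z each as a share of 0.1 m, from -1 to 1, then the turn, a rotation vector about the tool's x, y, z each as a share of 180 degrees, from -1 to 1. In form: [[[x, y, z, wx, wy, wz], ...]]. A call has 1 to 12 rows; each row shifts and turns the commanded pose from where the row before left it, along the tool's axes as they then stand; what a row does not reach is not made up. A row lasts 1/10 s, in which the tool goes at most 50 mm and 8.59 degrees, less where a joint would pass 70% of its speed; a pose out of reach is approached as far as the arm can. A call with a number of a shift or a turn outside -1 to 1 is refused whole. A call with a gripper value outside its range is refused whole. OPENING is the closure in counts, from 0 (fully open) to 255 (shut), set as the call begins (- or left out, the last holds). The fingers move at their own pace and stop on an object; FORCE is the grip in N (left out, the last holds). Time passes only in rows, so rows that do not move let the fingers close. It gives the time, the measured TCP pose, the force, the opening and the grip force at its end, in the units of the state.
- manip.observe(): the state, without advancing time (a new reading comes with each control period).
- manip.read_camera(name): name is "scene" or "side" or "wrist"; returns (picture, depth): 420x560x3 uint8, red, green, blue; 420x560 float32, m along the optical axis (not along the pixel's ray), 0 where there is no reading.
- manip.calibration(name): a dict with "camera_matrix" (3x3 intrinsics, pixels), "world_from_camera" (4x4, takes a point from camera to world coordinates). Camera axes: x right, y down, z forward; pixel columns grow to the right and rows downward; lengths in m; the calibration is good to about 2 mm. A picture is of the moment at which its call begins: read the wrist's pose just before it. calibration takes no time and is no camera call; for the wrist camera it gives the pose at the moment of the call.
- manip.close_job(): hands the job in; it is judged then, once.
Trained networks look in the newest picture that a camera, given by its name, has taken for a name from the list of things; names that differ only in an ending like _2 or _b are one class to them, and where a whole thing is asked for, a point or a joint stands for the part that bears it (a point fixed in the world has none). Each returns a list of dicts, best first, with "p" (0 to 1); they miss things now and then, are a little off and sometimes report something else, mostly with a low value. They report only what shows in the picture. A call takes as long as a camera call.
- manip.look_for(label, camera): "rect" ([centre column, centre row, width, height] in pixels, round what is visible of it).
- manip.landmark_of(label, camera): "centre" ([column, row] in pixels: a listed point, or the origin of a listed thing).
The state is a dict: "time_s": time; "joints": joint angles; "dq": joint speeds; "joint_torque": joint torques, N m; "tool_pos": TCP position; "eef_rot": TCP orientation; "force": force on the tool from outside, world axes, zero at the start; "ft_torque": the same for the moment, N m; "opening": finger opening in m; "finger_force": force on a finger pad.
Only numpy, scipy, OpenCV 4.12 (cv2) and the standard library are available. Lean on these libraries where they do the work, as an engineer would, in place of code of your own. Each camera call takes 0.05 s, during which the arm holds its last target. There are 200 camera calls.

TASK

Clip the small cup onto the bin: hang its hook over the bin's front rim, clear to the right (as the robot sees it) of the end stop's jutting steel bar, and press it down gently until it sits fully home on the rim. Then slide it along the rim to the left and give it a light but definite push (about 8 N, never as much as 20 N) against the end of the bar, pressing in its sprung nose, and let go so that it hangs level there, still touching the nose. Never force it onto the rim (stay under 35 N), and leave the toy teapot and the stamp where they are.

Things in the scene. Friction and masses are not known exactly. Their poses are not given: they have to be found in the camera images.
- cup_tab (a point): Centre of the grip tab of the white clip-on cup: an upright block 12 (x) x 30 (y) x 42 mm (z) on top of the hook's bridge. The bridge's top lies 22 mm below this point, the tab's top 18 mm above. Axes of the cup: z up, x to its back (hook side), y to its left. Grasp from above by the two y faces, 30 mm apart, fingertips 8 mm or more above the bridge.
- cup_slot (a point): Middle of the underside of the hook's bridge (5 mm thick, 50 mm wide in y), 27 mm below cup_tab, same axes. The slot opens down between the cup's flat back, 2.5 mm to -x, and a grey sprung tongue. The tongue's flared foot, 30 mm down, leaves a mouth from 2.5 mm to -x to 8.5 mm to +x of this point. The hook is home when this point lies on the rim's top at mid-wall.
- cup_side (a point): Point on the left (+y) face of the hook's bridge, 25 mm to +y of cup_slot: the face that meets the stop. The tongue's nib, 16 mm below the bridge, narrows the slot to 3.5 mm and springs open over the 5 mm wall: that takes roughly 2 to 8 N down, and from there the clip slides down or sideways with a drag of a few newtons.
- bin_rim (a point): Middle of the top edge of the front wall (toward the robot) of the fixed, open pale wooden bin, 130 (x) x 230 (y) x 115 mm (z), walls 5 mm. The point lies mid-wall, 115 mm above the counter; x points into the bin, y left along the rim (115 mm either way), z up. The cup hangs outside (-x side), its x axis along this one.
- cup: The cup: a small open-topped box 46 (x) x 50 (y) x 62 mm (z) with the hook and tab at its back, 111 mm high in all, about 0.11 kg, loose, standing upright on the counter at the start. Origin at the centre of its underside, axes as cup_tab (cup_tab is 26 mm to +x and 93 mm above it).
- bin: The bin; origin at the centre of its underside, axes as bin_rim.
- rim_stop: The end stop: a grey saddle on the front wall, 21 (x) x 20 (y) mm, 9 mm above the rim; origin mid-wall on the rim's top, amid its 20 mm, axes as bin_rim. From its right (-y) face a rigid steel bar, 9 mm wide, 6 mm above the rim, juts along the rim; its rubber nose springs in 4 mm (1 N), then is hard. The nose ends 16 to 46 mm to -y of the origin: preset anew each time, not measured, to be felt.
- toy_teapot: Bystander: toy teapot, 67 x 115 x 70 mm, loose, origin at the centre of its underside, z up. Leave it alone.
- date_stamp: Bystander: small self-inking stamp, 30 x 48 x 57 mm, loose, origin at the centre of its underside, z up. Leave it alone.

How it is judged:
By the outcome, as a careful person would: the job done as asked, in the order asked, and still so for the second after the job is handed in, with the robot touching nothing.
It also fails if it takes over 67 s, if anything falls off the work surface, if the arm or the gripper's body presses on something with over 40 N, if the wrist force passes 120 N, or if a joint passes its speed limit or range.

## Working session

There is one attempt and no reset: what is moved stays moved. The work goes in short steps, Python scripts to look and compute and a shell command to move; the robot and the scene stay as the last step left them, time stands still between calls to the robot, and variables do not carry over. Pictures are saved under pics/ and viewed, at most 10 in all, crops included, and the job is handed in when it is done.

```bash
mkdir -p pics; cat > h.py <<'E'
import numpy as np, cv2
from rig import manip
def px2w(cam,c,r,depth=None,z=None,cal=None):
    cal=cal or manip.calibration(cam);K=np.array(cal["camera_matrix"]);T=np.array(cal["world_from_camera"])
    d=np.linalg.inv(K)@[c,r,1.0]
    if z is not None: depth=(z-T[2,3])/(T[:3,:3]@d)[2]
    return T[:3,:3]@(d*depth)+T[:3,3]
def save(cam,n):
    p,d=manip.read_camera(cam); cv2.imwrite(f"pics/{n}.png",p[:,:,::-1]); return p,d
E
python3 - <<'E'
from h import *
s=manip.observe(); print(s, manip.grasp_offset)
for cam in("scene","side"):
    p,d=save(cam,cam+"0"); np.save(f"pics/{cam}0.npy",d)
    for l in("cup_tab","cup","bin_rim","rim_stop","cup_slot","bin"):
        r=manip.landmark_of(l,cam)[:2]
        for q in r:
            c=q["centre"]; i,j=int(round(c[1])),int(round(c[0]))
            print(cam,l,round(q["p"],2),np.round(c,1),px2w(cam,*c,depth=d[i,j]).round(4))
E
```

```text
{'time_s': 0.0, 'joints': array([1.13298797e+00, 2.41415653e-01, 3.73823177e-03, 1.33520331e+00,
       1.37480310e-05, 1.57077839e+00]), 'dq': array([-1.43120101e-03,  3.61901890e-04, -5.55779632e-04, -5.12718001e-05,
        2.66799405e-04, -1.66101183e-03]), 'joint_torque': array([-1.60425305e-03, -3.72317004e+01,  2.52409476e+01,  1.68732530e-02,
       -2.09082731e-05,  6.34782520e-07]), 'tool_pos': array([0.21170819, 0.45227544, 0.23041697]), 'eef_rot': array([[-9.05690592e-01,  4.23938378e-01, -8.96146309e-04],
       [ 4.23939325e-01,  9.05688637e-01, -1.88198137e-03],
       [ 1.37853973e-05, -2.08440449e-03, -9.99997828e-01]]), 'force': array([ 0.10188434,  0.13755164, -0.21743718]), 'ft_torque': array([ 0.05176792,  0.00155622, -0.00335277]), 'finger_force': 0.0, 'opening': 0.08545864763891733} 0.0187
scene cup_tab 0.82 [322.7 253. ] [ 0.5048 -0.2544  0.1087]
scene cup 0.85 [308.6 282.9] [ 0.4654 -0.2573  0.0257]
scene cup 0.28 [321.5 256.7] [ 0.4952 -0.2639  0.1104]
scene bin_rim 0.56 [260.4 165.7] [0.5292 0.1043 0.1147]
scene rim_stop 0.43 [255.5 161.9] [0.5305 0.1372 0.1053]
scene cup_slot 0.64 [315.8 262.5] [ 0.5065 -0.224   0.044 ]
scene bin 0.74 [285.1 188.3] [ 0.5407 -0.014   0.1147]
scene bin 0.39 [325.7 329.2] [ 0.4205 -0.4015  0.046 ]
side cup_tab 0.95 [293.  169.1] [ 0.4962 -0.2548  0.0997]
side cup 0.81 [294.  196.6] [ 0.4871 -0.2196  0.0254]
side bin_rim 0.66 [255.7 247. ] [0.5327 0.0919 0.0999]
side rim_stop 0.42 [254.6 255.6] [0.5243 0.1391 0.117 ]
side cup_slot 0.56 [286.5 181.6] [ 0.511  -0.2275  0.0721]
side bin 0.75 [233.  272.4] [0.5941 0.1    0.0089]
```

View pics/scene0.png

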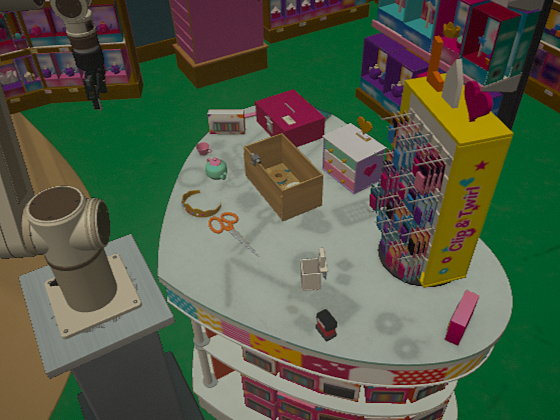

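View pics/side0.png

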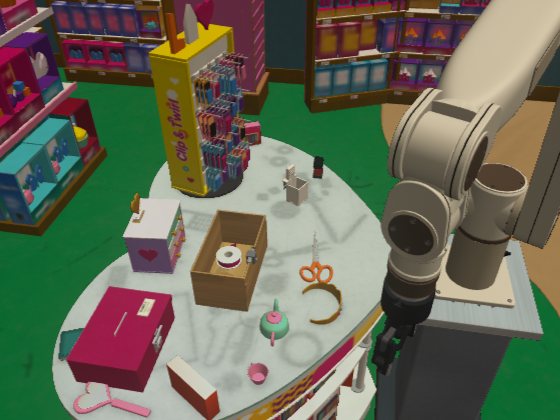

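The scene picture shows the robot at left, with the cup at about (315,270), the tab at (322,253) and the stamp at (325,325). The bin is at (283,178), its stop at (255,160), the teapot at (215,168), and a tall display stand sits beyond the cup. The side picture agrees.

```bash
python3 - <<'E'
from h import *
s=manip.observe()
T=np.array(manip.calibration("wrist")["world_from_camera"]);R=s["eef_rot"]
print("cam in tool",(R.T@(T[:3,3]-s["tool_pos"])).round(3),(R.T@T[:3,2]).round(2),(R.T@T[:3,0]).round(2))
print(np.array(manip.calibration("wrist")["camera_matrix"]).round(0).tolist())
for cam in("scene","side"):
    d=np.load(f"pics/{cam}0.npy");v,u=np.mgrid[:420,:560]
    cal=manip.calibration(cam);K=np.array(cal["camera_matrix"]);T=np.array(cal["world_from_camera"])
    P=np.stack([(u-K[0,2])/K[0,0]*d,(v-K[1,2])/K[1,1]*d,d],-1)@T[:3,:3].T+T[:3,3]; ok=d>0
    tw=P[ok&(P[...,2]>.16)&(P[...,0]>.3)&(P[...,0]<.9)&(abs(P[...,1])<.7)]
    near=tw[np.hypot(tw[:,0],tw[:,1]).argsort()[:200:40]];print("tower",near.round(3).tolist())
    w=P[ok&(abs(P[...,2]-.115)<.006)&(P[...,0]>.42)&(P[...,0]<.8)&(P[...,1]>-.17)&(P[...,1]<.3)]
    r=cv2.minAreaRect(w[:,:2].astype(np.float32)*1000);print(cam,"bin",r,cv2.boxPoints(r).round(0).tolist())
    w=P[ok&(P[...,2]>.01)&(P[...,2]<.2)&(P[...,0]>.38)&(P[...,0]<.56)&(P[...,1]>-.32)&(P[...,1]<-.17)]
    for lo,hi in((.01,.065),(.09,.115)):
        q=w[(w[:,2]>lo)&(w[:,2]<hi)]
        if len(q)>5:print("cup",lo,len(q),q.min(0).round(3),q.max(0).round(3),cv2.minAreaRect(q[:,:2].astype(np.float32)*1000))
d=np.array([.44,-.255,.26])-s["tool_pos"];print(R.T@d/.1)
E
```

```text
cam in tool [ 0.068 -0.001 -0.144] [-0.27  0.    0.96] [-0.  1. -0.]
[[319.0, 0.0, 285.0], [0.0, 319.0, 210.0], [0.0, 0.0, 1.0]]
tower [[0.677, -0.195, 0.397], [0.674, -0.235, 0.253], [0.675, -0.235, 0.246], [0.69, -0.189, 0.186], [0.662, -0.276, 0.345]]
scene bin ((661.342529296875, 95.60243225097656), (238.92457580566406, 284.9093933105469), 87.77186584472656) [[514.0, -18.0], [799.0, -29.0], [808.0, 209.0], [524.0, 221.0]]
cup 0.01 570 [ 0.448 -0.275  0.01 ] [ 0.511 -0.206  0.065] ((485.14764404296875, -241.5878448486328), (55.85831069946289, 58.0539665222168), 64.20365905761719)
cup 0.09 78 [ 0.492 -0.266  0.09 ] [ 0.511 -0.236  0.113] ((502.3012390136719, -251.61154174804688), (31.232139587402344, 12.113241195678711), 66.21947479248047)
tower [[0.679, -0.193, 0.299], [0.677, -0.234, 0.252], [0.679, -0.233, 0.227], [0.679, -0.234, 0.258], [0.68, -0.237, 0.188]]
side bin ((642.8334350585938, 33.74452209472656), (363.5425109863281, 280.0321960449219), 81.15760803222656) [[477.0, -124.0], [753.0, -167.0], [809.0, 192.0], [532.0, 235.0]]
cup 0.01 468 [ 0.451 -0.273  0.011] [ 0.524 -0.205  0.065] ((488.15313720703125, -240.8116455078125), (58.33176040649414, 62.47779846191406), 63.29429244995117)
cup 0.09 68 [ 0.496 -0.267  0.09 ] [ 0.515 -0.233  0.114] ((504.5162658691406, -248.61383056640625), (35.279273986816406, 14.63973331451416), 64.12770080566406)
[-5.06611657 -5.44398418 -0.28709283]
```

```bash
A='[-0.281,-0.256,0,0,0,0]'
python3 -m handwheel '[[[-0.281,-0.256,0,0,0,0],[-0.281,-0.256,0,0,0,0],[-0.281,-0.256,0,0,0,0],[-0.281,-0.256,0,0,0,0],[-0.281,-0.256,0,0,0,0],[-0.281,-0.256,0,0,0,0],[-0.281,-0.256,0,0,0,0],[-0.281,-0.256,0,0,0,0],[-0.281,-0.256,0,0,0,0],[-0.281,-0.256,0,0,0,0]]]' 0 40
python3 -m handwheel '[[[-0.281,-0.256,0,0,0,0],[-0.281,-0.256,0,0,0,0],[-0.281,-0.256,0,0,0,0],[-0.281,-0.256,0,0,0,0],[-0.281,-0.256,0,0,0,0],[-0.281,-0.256,0,0,0,0],[-0.281,-0.256,0,0,0,0],[-0.281,-0.256,0,0,0,0],[-0.281,-0.256,0,0,0,0],[-0.281,-0.256,0,0,0,0],[0,0,0,0,0,0],[0,0,0,0,0,0]]]'
cat > cup.py <<'E'
from h import *
import sys
s=manip.observe();cal=manip.calibration("wrist");p,d=save("wrist",sys.argv[1])
v,u=np.mgrid[:420,:560];K=np.array(cal["camera_matrix"]);T=np.array(cal["world_from_camera"])
P=np.stack([(u-K[0,2])/K[0,0]*d,(v-K[1,2])/K[1,1]*d,d],-1)@T[:3,:3].T+T[:3,3]
for lo,hi in((.055,.066),(.104,.115)):
    m=(d>0)&(P[...,2]>lo)&(P[...,2]<hi)&(np.hypot(P[...,0]-.49,P[...,1]+.245)<.06);q=P[m]
    print(lo,len(q),q[:,2].mean().round(4),cv2.minAreaRect(q[:,:2].astype(np.float32)*1000))
for l in("cup_tab","cup_slot"):
    for r in manip.landmark_of(l,"wrist")[:2]: print(l,r["p"],r["centre"],px2w("wrist",*r["centre"],z=.093 if l=="cup_tab" else .066,cal=cal))
R=s["eef_rot"];print(s["tool_pos"],R[:,:2].round(4).tolist())
E
python3 cup.py w1
```

```text
time_s: 1.7
tool_pos: [0.3584, 0.1004, 0.2316]
eef_rot: [[-0.906, 0.424, 0.001], [0.424, 0.906, 0.0], [-0.001, 0.001, -1.0]]
force: [1.1, -0.4, -1.0]
opening: 0.0857
finger_force: 0.0
time_s: 2.9
tool_pos: [0.5036, -0.2496, 0.2305]
eef_rot: [[-0.905, 0.425, -0.001], [0.425, 0.905, 0.001], [0.002, 0.0, -1.0]]
force: [-0.2, 0.3, -0.3]
opening: 0.0853
finger_force: 0.0
0.055 569 0.0622 ((480.4195251464844, -239.82815551757812), (50.11646270751953, 43.33613586425781), 63.46268844604492)
0.104 507 0.1113 ((504.86114501953125, -251.85792541503906), (29.52490997314453, 12.249375343322754), 63.671573638916016)
cup_tab 0.64 [283.3, 201.8] [ 0.50563311 -0.25288392  0.093     ]
cup_slot 0.88 [282.0, 194.5] [ 0.5044283 -0.2538386  0.066    ]
[ 0.50362456 -0.24955679  0.23053959] [[-0.9051, 0.4253], [0.4253, 0.9051], [0.0016, 0.0004]]
```

View pics/w1.png

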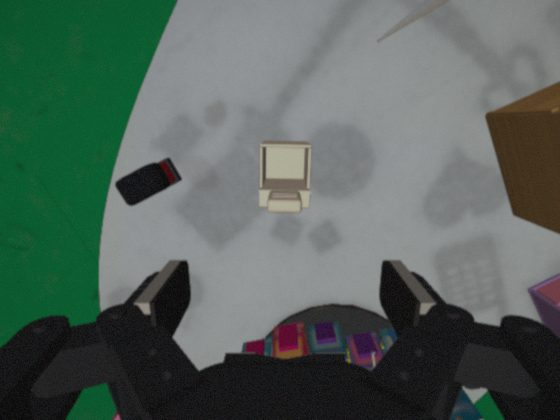

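The wrist picture shows the cup at (285,175), its tab at (284,202) between the fingers' lines, and the stamp well to the left at (148,182). The depth fits: tab 30×12 mm, top at 0.111, centre (0.505,-0.252).

```bash

python3 -m handwheel '[[[-0.022,-0.015,0.2,0,0,0.0067],[0,0,0.25,0,0,0],[0,0,0.25,0,0,0],[0,0,0.25,0,0,0],[0,0,0.25,0,0,0],[0,0,0.2,0,0,0],[0,0,0.095,0,0,0],[0,0,0,0,0,0],[0,0,0,0,0,0]]]' 0 40
python3 -m handwheel '[[[0,0,0,0,0,0],[0,0,0,0,0,0],[0,0,0,0,0,0],[0,0,0,0,0,0],[0,0,0,0,0,0],[0,0,0,0,0,0],[0,0,0,0,0,0],[0,0,0,0,0,0]]]' 255 40
```

```text
time_s: 3.95
tool_pos: [0.5059, -0.2512, 0.0829]
eef_rot: [[-0.897, 0.442, 0.001], [0.442, 0.897, -0.001], [-0.002, 0.0, -1.0]]
force: [0.9, -1.0, 0.2]
opening: 0.0855
finger_force: 0.0
time_s: 4.75
tool_pos: [0.5058, -0.2516, 0.0824]
eef_rot: [[-0.897, 0.443, 0.001], [0.443, 0.897, -0.0], [-0.001, 0.0, -1.0]]
force: [1.5, 0.8, 4.5]
opening: 0.0294
finger_force: 40.1
```

```bash

python3 -m handwheel '[[[0,0,-0.2,0,0,0],[0,0,-0.36,0,0,0],[0,0,-0.36,0,0,0],[0,0,-0.36,0,0,0],[0,0,-0.36,0,0,0],[0,0,-0.36,0,0,0],[0,0,-0.4,0,0,0],[0.248,0.357,0,0,0,0],[0.248,0.357,0,0,0,0],[0.248,0.357,0,0,0,0],[0.248,0.357,0,0,0,0],[0,0,0,0,0,0]]]' 255 60
python3 -m handwheel '[[[0,0,0,0,0,-0.044],[0,0,0,0,0,-0.044],[0,0,0,0,0,-0.044],[0,0,0,0,0,0],[0,0,0,0,0,0]]]'
python3 - <<'E'
from h import *
cal=manip.calibration("wrist");p,d=save("wrist","w2")
np.savez("pics/w2.npz",d=d,K=cal["camera_matrix"],T=cal["world_from_camera"])
for l in("bin_rim","rim_stop","cup_slot"):
    for r in manip.landmark_of(l,"wrist")[:2]: print(l,r["p"],r["centre"],px2w("wrist",*r["centre"],z=.115,cal=cal))
E
```

```text
time_s: 5.95
tool_pos: [0.478, -0.0752, 0.3212]
eef_rot: [[-0.899, 0.437, -0.003], [0.437, 0.899, 0.002], [0.003, 0.0, -1.0]]
force: [0.2, -0.3, -2.0]
opening: 0.0289
finger_force: 59.8
time_s: 6.45
tool_pos: [0.4793, -0.0799, 0.3211]
eef_rot: [[-0.999, 0.048, -0.002], [0.048, 0.999, -0.0], [0.002, -0.0, -1.0]]
force: [0.0, 0.1, -2.3]
opening: 0.029
finger_force: 59.8
bin_rim 0.72 [287.0, 184.0] [ 0.47892615 -0.07847318  0.115     ]
bin_rim 0.17 [519.4, 143.9] [0.4470873  0.17367787 0.115     ]
rim_stop 0.85 [478.3, 219.6] [0.53092825 0.13924844 0.115     ]
cup_slot 0.75 [283.3, 248.4] [ 0.55573786 -0.08636693  0.115     ]
cup_slot 0.65 [288.1, 273.7] [ 0.58877523 -0.08218503  0.115     ]
```

View pics/w2.png

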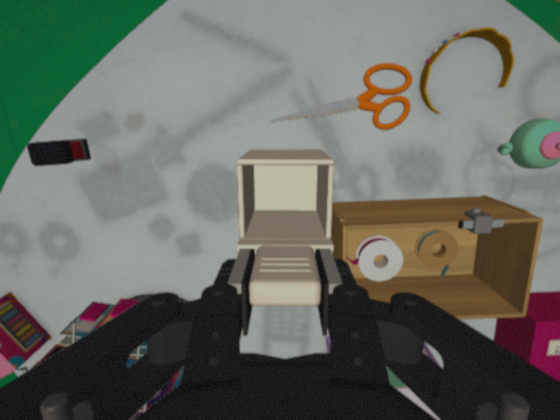

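The picture shows the cup held at (285,200), the bin's front rim running from about (342,225) to (538,216), and the stop's saddle at (480,222) with its bar jutting left to about (459,225). The teapot is at (535,145), beyond the bin's left front corner.

```bash
python3 - <<'E'
from h import *
z=np.load("pics/w2.npz");d,K,T=z["d"],z["K"],z["T"]
v,u=np.mgrid[:420,:560]
P=np.stack([(u-K[0,2])/K[0,0]*d,(v-K[1,2])/K[1,1]*d,d],-1)@T[:3,:3].T+T[:3,3]
m=(d>0)&(abs(P[...,2]-.115)<.004)&(u>325)&(v>190)&(v<240);q=P[m];print(len(q),q[:,2].mean())
q=q[(q[:,1]<.09)]
print("y range",P[m][:,1].min(),P[m][:,1].max())
a,b=np.polyfit(q[:,1],q[:,0],1)
for _ in range(3):
    r=q[:,0]-(a*q[:,1]+b);q=q[abs(r)<.006];a,b=np.polyfit(q[:,1],q[:,0],1)
r=q[:,0]-(a*q[:,1]+b);print("x=a y+b",a,b,"yaw deg",-np.degrees(np.arctan(a)),"spread",r.min(),r.max(),len(q))
m=(d>0)&(P[...,2]>.1185)&(P[...,2]<.13)&(u>440)&(u<520)&(v>190)&(v<245)
for lo,hi in((.118,.1225),(.1225,.13)):
    k=m&(P[...,2]>=lo)&(P[...,2]<hi);w=P[k];print(lo,len(w),w.min(0).round(4),w.max(0).round(4))
# cup in hand: tab/bridge visible edges
cup=(d>0)&(u>225)&(u<345)&(P[...,2]>.2)&(P[...,2]<.33)&(v<250)
for lo,hi in((.29,.304),(.304,.315)):
    w=P[cup&(P[...,2]>lo)&(P[...,2]<hi)];print("cup",lo,len(w), cv2.minAreaRect(w[:,:2].astype(np.float32)*1000) if len(w)>5 else "", w[:,2].mean() if len(w) else "")
h=np.histogram(P[cup][:,2],bins=np.arange(.2,.35,.006));print(h[0].tolist())
E
```

```text
1062 0.11527829507428704
y range -0.017557999215867842 0.21255086927134464
x=a y+b -0.002943831901676379 0.5321801164009146 yaw deg 0.16866865632740494 spread -0.0025005344233368643 0.006076359839350398 487
0.118 209 [0.5225 0.1136 0.1185] [0.5425 0.1635 0.1225]
0.1225 366 [0.5226 0.1129 0.1225] [0.5432 0.1627 0.1272]
cup 0.29 2705 ((451.3936767578125, -79.66452026367188), (50.175636291503906, 43.81227493286133), 87.09576416015625) 0.29940471829325344
cup 0.304 782 ((453.02203369140625, -79.96519470214844), (49.80113983154297, 45.00019454956055), 87.84446716308594) 0.30947222882504216
[0, 0, 0, 0, 0, 0, 121, 2883, 280, 288, 360, 389, 420, 455, 528, 592, 1313, 1043, 502, 164, 3, 56, 0, 0]
```

```bash

python3 -m handwheel '[[[0,0,0,0,0,-0.016],[-0.129,0.288,0,0,0,0],[-0.129,0.288,0,0,0,0],[-0.129,0.288,0,0,0,0],[-0.129,0.288,0,0,0,0],[0,0,0.35,0,0,0],[0,0,0.35,0,0,0],[0,0,0.35,0,0,0],[0,0,0.34,0,0,0],[0,0,0,0,0,0],[0,0,0,0,0,0],[0,0,0,0,0,0]]]'
python3 - <<'E'
from h import *
import scipy.ndimage as nd
print(manip.observe()["joints"].round(3))
p,d=save("wrist","w3"); 
ps,ds=manip.read_camera("side"); pc,dc=manip.read_camera("scene")
a=cv2.resize(ps[200:290,190:310],(480,360),interpolation=3)
b=cv2.resize(pc[110:230,230:350],(320,320),interpolation=3)
out=np.zeros((360,800,3),np.uint8);out[:,:480]=a;out[:320,480:]=b
cv2.imwrite("pics/c3.png",out[:,:,::-1])
E
```

```text
time_s: 7.85
tool_pos: [0.5321, 0.0361, 0.1852]
eef_rot: [[-1.0, -0.006, 0.004], [-0.006, 1.0, 0.0], [-0.004, 0.0, -1.0]]
force: [1.1, 0.3, -1.1]
opening: 0.0288
finger_force: 60.0
[ 6.80e-02  3.27e-01  1.00e-03  1.24e+00 -0.00e+00  6.20e-02]
```

View pics/c3.png

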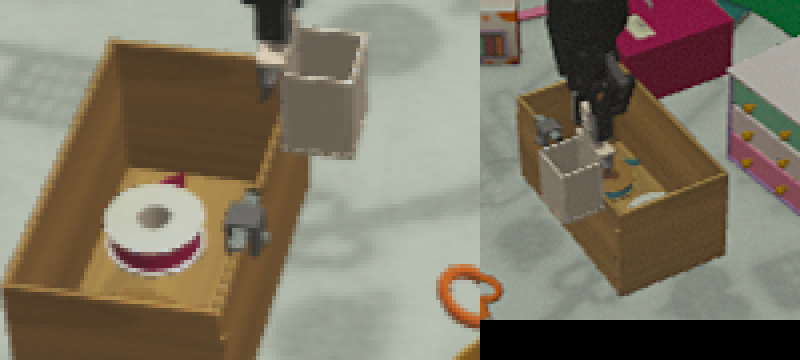

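View pics/w3.png

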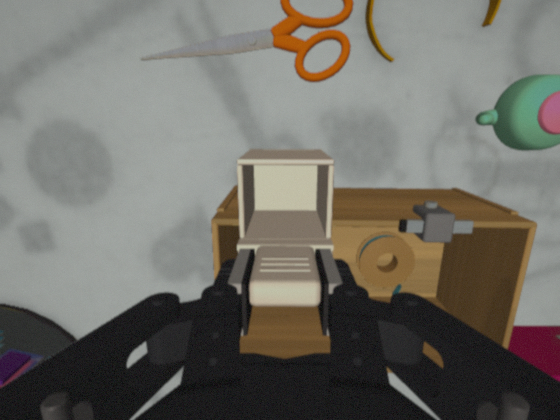

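The crop shows the tongue just inside the bin's front wall and the cup outside it. In w3 the front rim shows either side of the cup, from about (228,219) to (530,226), with the bar's end at about (402,226) and the saddle at (432,222).

```bash
cat > rim.py <<'E'
from h import *
s=manip.observe();cal=manip.calibration("wrist");p,d=manip.read_camera("wrist")
v,u=np.mgrid[:420,:560];K=np.array(cal["camera_matrix"]);T=np.array(cal["world_from_camera"])
P=np.stack([(u-K[0,2])/K[0,0]*d,(v-K[1,2])/K[1,1]*d,d],-1)@T[:3,:3].T+T[:3,3]
m=(d>0)&(abs(P[...,2]-.115)<.004)&(v>190)&(v<250)&((u<236)|(u>338))
L=[]
for c in range(205,545):
    k=np.where(m[:,c])[0]
    k=[i for i in k if P[i,c,0]<.545 and P[i,c,0]>.52]
    if len(k)>=3:L.append((P[k,c,1].mean(),P[k,c,0].min(),P[k,c,0].max()))
L=np.array(L)
for sel in (L[:,1]<.10,):
    w=L[sel];print(len(w),"y",w[:,0].min(),w[:,0].max())
    for j in(1,2):
        f=np.polyfit(w[:,0],w[:,j],1);r=w[:,j]-np.polyval(f,w[:,0]);g=abs(r)<.0015;f=np.polyfit(w[g,0],w[g,j],1);print("edge",j,f,np.polyval(f,.035),g.sum())
for yy in(-.01,0,.07,.08,.09,.1,.18,.2):
    w=L[abs(L[:,0]-yy)<.004]
    if len(w):print(yy,np.median(w,0).round(4))
m=(d>0)&(P[...,2]>.118)&(P[...,2]<.1225)&(u>345)&(v>190)&(v<250);w=P[m];print("bar",w.min(0),w.max(0))
cup=(d>0)&(u>225)&(u<345)&(v<250)
dz=s["tool_pos"][2]-.3211
w=P[cup&(P[...,2]>.295+dz)&(P[...,2]<.304+dz)];print(len(w),w[:,2].mean(),cv2.minAreaRect(w[:,:2].astype(np.float32)*1000))
print(s["tool_pos"],s["eef_rot"].round(4).tolist())
E
python3 rim.py
```

```text
Traceback (most recent call last):
  File "rim.py", line 13, in <module>
    w=L[sel];print(len(w),"y",w[:,0].min(),w[:,0].max())
                              ~~~~~~~~~~^^
ValueError: zero-size array to reduction operation minimum which has no identity
```

```bash
sed -i 's/L\[:,1\]<.10,/(L[:,0]<.10)\&(L[:,0]>-.012),/' rim.py; python3 rim.py
```

```text
56 y -0.011618552668465258 0.09981178749489719
edge 1 [0.00579086 0.52997249] 0.5301751662309563 56
edge 2 [2.24367427e-04 5.34533076e-01] 0.5345409284430653 55
-0.01 [-0.01    0.5299  0.535 ]
0 [-0.0016  0.53    0.5345]
0.07 [0.0735 0.5303 0.5347]
0.08 [0.0802 0.5305 0.5346]
0.09 [0.0899 0.5304 0.5345]
0.1 [0.0998 0.5305 0.5346]
0.18 [0.1803 0.531  0.5355]
0.2 [0.1989 0.5311 0.5354]
bar [0.52251957 0.1137222  0.11804573] [0.54334843 0.21033628 0.12249792]
2228 0.1642110107704786 ((503.7589416503906, 34.90819549560547), (43.90885925292969, 50.246089935302734), 0.1322089582681656)
[0.53157049 0.0361118  0.18457297] [[-1.0, -0.006, 0.0033], [-0.006, 1.0, 0.0002], [-0.0033, 0.0002, -1.0]]
```

```bash

python3 -m handwheel '[[[0,0,0.1,0,0,0.003],[0,0,0.08,0,0,0],[0,0,0.05,0,0,0],[0,0,0.05,0,0,0],[0,0,0.04,0,0,0],[0,0,0,0,0,0],[0,0,0,0,0,0]]]'
python3 -m handwheel '[[[-0.01,0,0,0,0,0],[0,0,0,0,0,0],[0,0,0,0,0,0]]]'
```

```text
time_s: 8.8
tool_pos: [0.531, 0.0361, 0.1509]
eef_rot: [[-1.0, 0.003, 0.001], [0.003, 1.0, -0.0], [-0.001, -0.0, -1.0]]
force: [2.2, 0.3, -1.7]
opening: 0.0286
finger_force: 60.2
time_s: 9.1
tool_pos: [0.5316, 0.0361, 0.151]
eef_rot: [[-1.0, 0.003, 0.0], [0.003, 1.0, 0.0], [-0.0, 0.0, -1.0]]
force: [1.5, -0.4, -1.2]
opening: 0.0288
finger_force: 60.2
```

```bash

python3 -m handwheel '[[[-0.01,0,0,0,0,0],[0,0,0,0,0,0],[0,0,0,0,0,0]]]' | grep -E "pos|^force"
python3 -m handwheel '[[[-0.005,0,0,0,0,0],[0,0,0,0,0,0],[0,0,0,0,0,0]]]'| grep -E "pos|^force"
```

```text
tool_pos: [0.5325, 0.0361, 0.151]
force: [1.5, -0.2, 0.4]
tool_pos: [0.533, 0.0361, 0.1509]
force: [0.4, -0.1, 1.3]
```

```bash

python3 -m handwheel '[[[-0.005,0,0,0,0,0],[0,0,0,0,0,0],[0,0,0,0,0,0]]]'| grep -E "pos|^force"
```

```text
tool_pos: [0.5334, 0.0361, 0.1507]
force: [0.6, 0.1, 0.7]
```

```bash

python3 -m handwheel '[[[0,0,0.02,0,0,0],[0,0,0.02,0,0,0],[0,0,0.02,0,0,0],[0,0,0,0,0,0]]]'| grep -E "pos|^force"
python3 -m handwheel '[[[0,0,0.01,0,0,0],[0,0,0.01,0,0,0],[0,0,0,0,0,0]]]'| grep -E "pos|^force"
```

```text
tool_pos: [0.5334, 0.036, 0.1443]
force: [2.8, -0.5, -2.5]
tool_pos: [0.5335, 0.0361, 0.1427]
force: [3.0, -0.5, -0.5]
```

```bash

python3 -m handwheel '[[[0,0,0.02,0,0,0],[0,0,0.02,0,0,0],[0,0,0,0,0,0]]]'| grep -E "pos|^force"
```

```text
tool_pos: [0.5333, 0.0361, 0.1385]
force: [2.8, 0.2, -2.5]
```

```bash

python3 -m handwheel '[[[0,0,0.01,0,0,0],[0,0,0.01,0,0,0],[0,0,0,0,0,0]]]'| grep -E "pos|^force"
python3 -m handwheel '[[[0,0,0.01,0,0,0],[0,0,0.01,0,0,0],[0,0,0,0,0,0]]]'| grep -E "pos|^force"
```

```text
tool_pos: [0.5334, 0.036, 0.1367]
force: [2.6, 0.4, -1.4]
tool_pos: [0.5334, 0.036, 0.1347]
force: [2.1, 0.2, -0.9]
```

```bash

python3 -m handwheel '[[[0,0,0.01,0,0,0],[0,0,0.01,0,0,0],[0,0,0,0,0,0]]]'| grep -E "pos|^force"
python3 - <<'E'
from h import *
save("wrist","w4")
ps,ds=manip.read_camera("side"); pc,dc=manip.read_camera("scene")
a=cv2.resize(ps[205:280,210:310],(480,360),interpolation=3)
b=cv2.resize(pc[130:210,240:320],(320,320),interpolation=3)
out=np.zeros((360,800,3),np.uint8);out[:,:480]=a;out[:320,480:]=b
cv2.imwrite("pics/c4.png",out[:,:,::-1])
E
```

```text
tool_pos: [0.5334, 0.036, 0.1326]
force: [2.1, 0.4, -1.0]
```

View pics/c4.png

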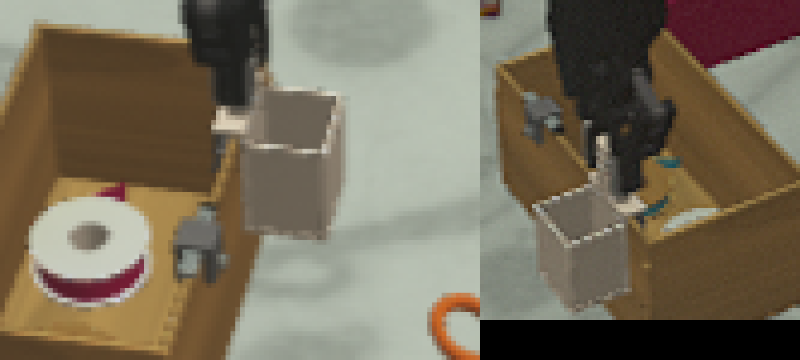

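The crops show the cup hanging outside the front wall, the tongue inside, and the bridge nearly on the rim, right of the bar.

```bash

python3 -m handwheel '[[[0,0,0.01,0,0,0],[0,0,0,0,0,0],[0,0,0,0,0,0]]]'| grep -E "pos|^force"
python3 -m handwheel '[[[0,0,0.01,0,0,0],[0,0,0,0,0,0],[0,0,0,0,0,0]]]'| grep -E "pos|^force"
```

```text
tool_pos: [0.5334, 0.0361, 0.1317]
force: [2.8, 0.5, -1.9]
tool_pos: [0.5336, 0.0361, 0.1314]
force: [0.6, 0.4, 4.7]
```

```bash

python3 -m handwheel '[[[0,0,0.01,0,0,0],[0,0,0,0,0,0],[0,0,0,0,0,0]]]'| grep -E "pos|^force"; python3 rim.py | tail -2
```

```text
tool_pos: [0.5336, 0.0361, 0.1314]
force: [-1.8, 0.0, 9.2]
2373 0.11098828580800578 ((507.37921142578125, 35.35622024536133), (66.72064971923828, 47.33448791503906), 89.59677124023438)
[0.53362521 0.03606018 0.1313747 ] [[-1.0, 0.0033, 0.0014], [0.0033, 1.0, 0.0], [-0.0014, 0.0, -1.0]]
```

```bash

python3 -m handwheel '[[[0,0,-0.015,0,0,0],[0,0.05,0,0,0,0],[0,0.1,0,0,0,0],[0,0.1,0,0,0,0],[0,0.1,0,0,0,0],[0,0.05,0,0,0,0],[0,0,0,0,0,0]]]'| grep -E "pos|^force"
python3 rim.py | grep bar
```

```text
tool_pos: [0.534, 0.0764, 0.1314]
force: [2.5, -2.9, 3.8]
bar [0.52231348 0.1138785  0.11803077] [0.53095919 0.16354241 0.12249155]
```

```bash

python3 -m handwheel '[[[0,0.03,0,0,0,0],[0,0.03,0,0,0,0],[0,0.02,0,0,0,0]]]'| grep -E "pos|^force"
python3 -m handwheel '[[[0,0.01,0,0,0,0],[0,0.01,0,0,0,0]]]'| grep -E "pos|^force"
```

```text
tool_pos: [0.5338, 0.083, 0.1314]
force: [1.6, -6.1, 4.0]
tool_pos: [0.5338, 0.0849, 0.1314]
force: [2.7, -5.6, 3.7]
```

```bash

python3 -m handwheel '[[[0,0.01,0,0,0,0],[0,0.01,0,0,0,0]]]'| grep -E "pos|^force"
python3 -m handwheel '[[[0,0.01,0,0,0,0],[0,0.01,0,0,0,0]]]'| grep -E "pos|^force"
```

```text
tool_pos: [0.5338, 0.0869, 0.1314]
force: [2.7, -5.2, 3.3]
tool_pos: [0.5338, 0.0888, 0.1314]
force: [2.0, -5.8, 3.3]
```

```bash

python3 -m handwheel '[[[0,0.01,0,0,0,0],[0,0.01,0,0,0,0]]]'| grep -E "pos|^force"
python3 -m handwheel '[[[0,0.01,0,0,0,0]]]'| grep -E "pos|^force"
```

```text
tool_pos: [0.5338, 0.0907, 0.1314]
force: [2.7, -6.8, 4.1]
tool_pos: [0.5338, 0.0917, 0.1314]
force: [2.7, -5.8, 3.8]
```

```bash

python3 -m handwheel '[[[0,0.01,0,0,0,0]]]'| grep -E "pos|^force"
```

```text
tool_pos: [0.5338, 0.0926, 0.1314]
force: [2.5, -5.5, 4.2]
```

```bash

python3 -m handwheel '[[[0,0.005,0,0,0,0],[0,0,0,0,0,0]]]'| grep -E "pos|^force"
python3 -m handwheel '[[[0,0.005,0,0,0,0],[0,0,0,0,0,0]]]'| grep -E "pos|^force"
```

```text
tool_pos: [0.5338, 0.0932, 0.1314]
force: [1.8, -6.1, 4.5]
tool_pos: [0.5338, 0.0936, 0.1314]
force: [2.6, -4.9, 3.8]
```

```bash

python3 -m handwheel '[[[0,0.005,0,0,0,0],[0,0,0,0,0,0]]]'| grep -E "pos|^force"
```

```text
tool_pos: [0.5338, 0.094, 0.1314]
force: [2.7, -5.7, 3.7]
```

```bash

python3 -m handwheel '[[[0,0.005,0,0,0,0],[0,0,0,0,0,0]]]'| grep -E "pos|^force"
python3 -m handwheel '[[[0,0.005,0,0,0,0],[0,0,0,0,0,0]]]'| grep -E "pos|^force"
```

```text
tool_pos: [0.5338, 0.0943, 0.1314]
force: [2.3, -6.5, 4.5]
tool_pos: [0.5338, 0.0943, 0.1314]
force: [2.4, -6.9, 3.0]
```

```bash

python3 -m handwheel '[[[0,0.005,0,0,0,0],[0,0,0,0,0,0]]]'| grep -E "pos|^force"
```

```text
tool_pos: [0.5338, 0.0943, 0.1314]
force: [2.1, -8.9, 4.4]
```

```bash

python3 -m handwheel '[[[0,0.005,0,0,0,0],[0,0.005,0,0,0,0],[0,0,0,0,0,0]]]'| grep -E "pos|^force"
```

```text
tool_pos: [0.5338, 0.0944, 0.1314]
force: [2.0, -11.6, 4.4]
```

```bash

python3 -m handwheel '[[[0,0,0,0,0,0],[0,0,0,0,0,0]]]'| grep -E "pos|^force"
```

```text
tool_pos: [0.5338, 0.0944, 0.1315]
force: [2.4, -10.7, 5.2]
```

```bash

python3 -m handwheel '[[[0,0.005,0,0,0,0],[0,0,0,0,0,0],[0,0,0,0,0,0]]]'| grep -E "pos|^force"
```

```text
tool_pos: [0.5338, 0.0945, 0.1315]
force: [3.0, -11.7, 5.5]
```

```bash

python3 -m handwheel '[[[0,0.004,0,0,0,0],[0,0,0,0,0,0],[0,0,0,0,0,0]]]'| grep -E "pos|^force"
```

```text
tool_pos: [0.5338, 0.0945, 0.1315]
force: [2.6, -13.4, 4.8]
```

```bash

python3 -m handwheel '[[[0,-0.012,-0.005,0,0,0],[0,-0.012,-0.005,0,0,0],[0,0,0,0,0,0],[0,0,0,0,0,0]]]'| grep -E "pos|^force"
```

```text
tool_pos: [0.5337, 0.0943, 0.1315]
force: [3.4, -6.3, 0.2]
```

```bash

python3 -m handwheel '[[[0,-0.01,0,0,0,0],[0,0,0,0,0,0],[0,0,0,0,0,0]]]'| grep -E "pos|^force"
```

```text
tool_pos: [0.5337, 0.0943, 0.1315]
force: [3.7, -4.9, -1.1]
```

```bash

python3 -m handwheel '[[[0,-0.01,0,0,0,0],[0,0,0,0,0,0],[0,0,0,0,0,0]]]'| grep -E "pos|^force"
```

```text
tool_pos: [0.5334, 0.0942, 0.1315]
force: [3.8, -3.3, -3.6]
```

```bash

python3 -m handwheel '[[[0,-0.008,0.003,0,0,0],[0,0,0,0,0,0],[0,0,0,0,0,0]]]'| grep -E "pos|^force"
python3 -m handwheel '[[[0,0,0,0,0,0],[0,0,0,0,0,0],[0,0,0,0,0,0],[0,0,0,0,0,0]]]' 110 20
```

```text
tool_pos: [0.5333, 0.0941, 0.1316]
force: [3.2, -0.9, -3.9]
time_s: 19.05
tool_pos: [0.5333, 0.0939, 0.1321]
eef_rot: [[-1.0, 0.003, -0.001], [0.003, 1.0, 0.0], [0.001, 0.0, -1.0]]
force: [-0.1, 1.0, 0.7]
opening: 0.0481
finger_force: 0.0
```

```bash

python3 -m handwheel '[[[0,0,-0.05,0,0,0],[0,0,-0.15,0,0,0],[0,0,-0.3,0,0,0],[0,0,-0.3,0,0,0],[0,0,-0.3,0,0,0],[0.2,0,0,0,0,0],[0.3,0,0,0,0,0],[0,0,0,0,0,0],[0,0,0,0,0,0]]]'| grep -E "pos|^force"
python3 - <<'E'
from h import *
cal=manip.calibration("wrist");p,d=manip.read_camera("wrist")
v,u=np.mgrid[:420,:560];K=np.array(cal["camera_matrix"]);T=np.array(cal["world_from_camera"])
P=np.stack([(u-K[0,2])/K[0,0]*d,(v-K[1,2])/K[1,1]*d,d],-1)@T[:3,:3].T+T[:3,3]
near=(d>0)&(abs(P[...,1]-.093)<.05)&(abs(P[...,0]-.52)<.06)
for lo,hi in((.156,.166),(.107,.1145),(.1165,.126)):
    w=P[near&(P[...,2]>lo)&(P[...,2]<hi)];print(lo,len(w),w.mean(0).round(4),w.min(0).round(4),w.max(0).round(4),cv2.minAreaRect(w[:,:2].astype(np.float32)*1000))
    f=np.c_[w[:,:2]-w[:,:2].mean(0),np.ones(len(w))];print(" plane",np.linalg.lstsq(f,w[:,2],rcond=None)[0].round(4))
ps,ds=manip.read_camera("side")
out=np.zeros((360,800,3),np.uint8);out[:,:400]=cv2.resize(p[140:320,200:400],(400,360),interpolation=3);out[:,400:]=cv2.resize(ps[215:287,220:300],(400,360),interpolation=3)
cv2.imwrite("pics/c5.png",out[:,:,::-1])
E
```

```text
tool_pos: [0.4836, 0.094, 0.2428]
force: [-0.4, 0.0, 0.3]
0.156 562 [0.5315 0.0921 0.1607] [0.5266 0.0772 0.156 ] [0.5382 0.1072 0.1635] ((532.4237670898438, 92.16434478759766), (30.01984405517578, 11.588765144348145), 89.91099548339844)
 plane [0.2276 0.0084 0.1607]
0.107 919 [0.5081 0.0948 0.1114] [0.484  0.0432 0.107 ] [0.5349 0.143  0.1145] ((508.2107238769531, 92.30186462402344), (50.1812858581543, 100.10122680664062), 2.636547327041626)
 plane [-0.0076 -0.0005  0.1114]
0.1165 947 [0.5319 0.107  0.122 ] [0.5221 0.0464 0.1165] [0.5446 0.1429 0.126 ] ((535.3939208984375, 95.15725708007812), (20.472911834716797, 96.9569091796875), 3.9533181190490723)
 plane [0.0682 0.0489 0.122 ]
```

View pics/c5.png

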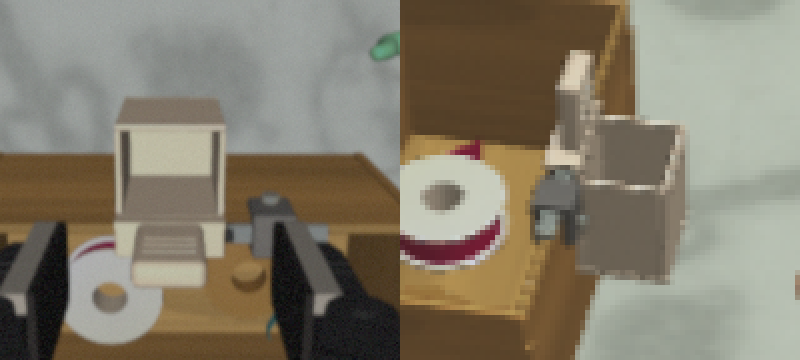

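The left crop shows the cup hanging level on the rim, with its bridge's left face against the dark nose at about (230,233). The tab's top is at 0.160, which is the home height. The fingers are clear.

```bash
python3 -c "
from rig import manip
print(manip.close_job())"
```

```text
the job is handed in; nothing more can be done
None
```

The cup hangs level and fully home on the rim, its hook touching the nose after a push of roughly 8 N (13.4 N at the wrist, less about 5 N of drag); the most I read pressing it down was 9 N, the teapot and stamp were never approached, and the job is handed in at about 20 s.

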